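Clear the light pad into the latched scrap box

ROBOT

A 6-joint arm with a two-finger parallel gripper is mounted at the origin on the work surface. World frame = base frame: x ahead of the robot, y to its left, z up, the work surface at z = 0. Lengths are in m, angles in rad, forces in N, time in s.
With the tool pointing down it reaches from about 0.35 to 0.85 m from the base axis. Payload 8.1 kg.
Tool frame: the origin (TCP) lies at the very end of the fingers, on their centre line; the grasp point (between the pads) lies robot.tcp_to_grasp behind it (robot.tcp_to_grasp is the distance from the TCP to the grasp point, in m); z points along the fingers, y is the line along which they close (so a half turn about z gives the same grasp; the last joint's range is limited). The gripper opens to 93 mm and grips with 3 to 60 N. Pads are 15 mm wide; open, the fingers measure 128 mm over their backs; the gripper's body (75 mm by 188 mm) begins 65 mm behind the grasp point.
Start: joints at [-1.407, 0.13, 1.488, -0, 1.523, -0.085], TCP at [0.148, -0.582, 0.219] pointing down, gripper open.
Joint ranges: [-2.96, 2.96], [-0.89, 2.26], [0.02, 2.5], [-1.34, 4.48], [0, 2.73], [-2.66, 2.66]. Speed limits (rad/s): [2.39, 2.39, 2.79, 3.14, 3.14, 3.14].

INTERFACE

Orientations are given as a rotation vector (axis times angle).
In Python, from plant import robot gives the robot as it stands. The module is installed in compiled form; this text tells all that it offers.
- The arm moves only by the shell command python3 -m pendant 'ROWS' [FORCE]. ROWS is JSON, a list that holds one entry, the list of rows, each a list of 5 numbers: the opening, from 0 (shut) to 1 (fully open), then the shift along the tool's x, y, z in cm, then the turn about the tool's z in degrees. In form: [[[fingers, x, y, z, roll], ...]]. A call has 1 to 8 rows; each row shifts and turns the commanded pose from where the row before left it, along the tool's axes as they then stand; what a row does not reach is not made up. A row lasts 1/10 s, in which the tool goes at most 50 mm and 8.59 degrees, less where a joint would pass 70% of its speed; a pose out of reach is approached as far as the arm can. A call is refused whole if a number of a shift passes 5 or a number of a turn 8.59, either way. A call with a gripper value outside its range is refused whole. The fingers move at their own pace and stop on an object; FORCE is the grip in N (left out, the last holds). Time passes only in rows, so rows that do not move let the fingers close. It gives the time, the measured TCP pose, the force, the opening and the grip force at its end, in the units of the state.
- robot.read_state(): the state, without advancing time (a new reading comes with each control period).
- robot.read_camera(name): name is "scene" or "top" or "wrist"; returns a dict with "img" (384x512x3 uint8, blue, green, red), "K" (3x3 intrinsics, pixels), "pose" (4x4, takes a point from camera to world coordinates). Camera axes: x right, y up, looking along -z (the intrinsics and any distortion apply to the point x, -y, -z); pixel columns grow to the right and rows downward; lengths in m; the calibration is good to about 2 mm. The wrist camera is an equidistant fisheye: a pixel r from the principal point sees the ray r / f radians off the axis. A picture is of the moment at which its call begins. There is no depth.
- robot.close_job(): hands the job in; it is judged then, once.
The state is a dict: "t": time; "q": joint angles; "dq": joint speeds; "joint_torque": joint torques, N m; "tool_pos": TCP position; "orientation": TCP orientation; "force": force on the tool from outside, world axes, zero at the start; "wrist_torque": the same for the moment, N m; "opening": finger opening in m; "gripper_force": force on a finger pad.
Only numpy, scipy, OpenCV 4.12 (cv2) and the standard library are available. Lean on these libraries where they do the work, as an engineer would, in place of code of your own. Each camera call takes 0.05 s, during which the arm holds its last target. There are 200 camera calls.

TASK

Clear the light pad: open the scrap box by lifting its sliding lid over the ridge and sliding it right back until it drops behind the ridge, then put every scrap lying about (plywood offcuts, the cork lump, the broken piece of slide tray) into the box. Then bring the lid back over the ridge so that it drops down fully shut. Leave the good parts (lens, lens cap, amber filter glass, threaded foot) where they are.

Things in the scene. Friction and masses are not known exactly. Their poses are not given: they have to be found in the camera images.
- scrap_box: Fixed grey sheet-metal scrap box, 290 mm long (own x) x 150 mm (own y), slightly turned, on either side of the table. Origin: centre of its underside. The mouth is in its -x half, a fixed deck covers its +x half; both are 120 mm up. A fixed steel ridge 10 mm high crosses it from x = -12 to -4 mm. The floor is 5 mm up. Side guides with lips (tops 154 mm up, 122 mm apart) hold the lid captive.
- scrap_mouth (a point): Centre of the scrap box's mouth at rim height (120 mm above the table); the axes are those of the box. The mouth measures 115 mm along box x and 130 mm along y (122 mm between the lips above it). The space inside continues beneath the deck.
- lid_grip (a point): Centre of the lid's handle, an upright steel tab 14 mm thick (box x), 70 mm wide (box y), 40 mm high, in the middle of the lid, a steel plate 126 mm (box x) x 130 mm, 6 mm thick, about 0.35 kg. The lid's upper face is 20 mm below this point. Moves with the lid; the axes are those of the box.
- lid_run (a joint): Travel of the lid along the box's +x, m: 0 = fully over the mouth (shut), 0.148 = end stop, back on the deck. From about 0.005 on, the ridge blocks the lid unless it is raised by more than 10 mm; it passes over the ridge until 0.139, then can drop behind it. The way back is the same. Friction about 1 N.
- lid_lift (a joint): Height of the lid above its resting level, m: 0 = down, about 0.010 = lying on the ridge, 0.020 = upper stop. The lid falls by its own weight when let go.
- light_pad: Fixed thin white-topped light pad lying on the table, 310 x 310 mm, 6 mm thick, on the side opposite the scrap box; origin: centre of its underside. The scraps, the lens and the lens cap start on it.
- ply_bar_mid (a point): Plain plywood offcut, a straight bar, 78 mm long (own x) x 30 mm (own y) x 26 mm high (own z) as it first lies; this point is its centre, half-way up. Scrap. May be absent.
- ply_step_mid (a point): Plywood offcut with a step: full height over the 44 mm at its -x end (x = -37 to 7 mm), 16 mm high over the rest, 74 mm long (own x) x 36 mm (own y) x 30 mm high (own z) as it first lies; this point is its centre, half-way up. Scrap. May be absent.
- ply_slot_mid (a point): Plywood offcut with a 22 mm wide, 12 mm deep slot sawn across the middle of its top, 66 mm long (own x) x 42 mm (own y) x 28 mm high (own z) as it first lies; this point is its centre, half-way up. Scrap. May be absent.
- cork_lump_mid (a point): Rounded lump of cork, 64 mm long (own x) x 44 mm (own y) x 30 mm high (own z) as it first lies; this point is its centre, half-way up. Scrap. May be absent.
- tray_bit_mid (a point): Broken piece of a black plastic slide tray: a 10 mm base with four upright cross fins 6 mm thick, 72 mm long (own x) x 36 mm (own y) x 28 mm high (own z) as it first lies; this point is its centre, half-way up. Scrap. May be absent.
- ply_tee_mid (a point): T-shaped plywood offcut seen from above: a bar 24 mm wide along its -y side and a stub 24 mm wide that stands out 22 mm to +y from the bar's middle, 70 mm long (own x) x 46 mm (own y) x 26 mm high (own z) as it first lies; this point is its centre, half-way up. Scrap. May be absent.
- lens_mid (a point): Good part: thick clear glass condenser lens lying flat, 68 mm across, 30 mm high; its centre. Stays on the pad.
- lens_cap_mid (a point): Good part: brass lens cap, a disc 66 mm across, 18 mm high; its centre. Stays on the pad.
- heat_filter_mid (a point): Good part: amber heat-filter glass lying flat on the table, 70 x 70 x 6 mm; its centre.
- elevation_foot_mid (a point): Good part: grey threaded elevation foot standing upright on the table, 48 mm across at its base, 60 mm high; its centre.

How it is judged:
By the outcome, as a careful person would: the job done as asked, in the order asked, and still so for the second after the job is handed in, with the robot touching nothing.
Of ply_bar, ply_step, ply_slot, cork_lump, tray_bit, ply_tee only 4 to 6 are there at a start; the rules pass over those that are not, and their reading is None.
At some moment in a run one of ply_bar, ply_step, ply_slot, cork_lump, tray_bit, ply_tee may be knocked a few centimetres aside while the robot is not near it.
Once in a run the grip may slacken for a moment while it holds something.
It also fails if it takes over 210 s, if anything falls off the work surface, if the arm or the gripper's body presses on something with over 40 N, if the wrist force passes 120 N, or if a joint passes its speed limit or range.

## Working session

There is one attempt and no reset: what is moved stays moved. The work goes in short steps, Python scripts to look and compute and a shell command to move; the robot and the scene stay as the last step left them, time stands still between calls to the robot, and variables do not carry over. Pictures are saved under pics/ and viewed, at most 14 in all, crops included, and the job is handed in when it is done.

```bash
mkdir -p pics; python3 - <<'E'
from plant import robot
import cv2,numpy as np
s=robot.read_state();print(s['t'],s['tool_pos'],s['orientation'],s['opening'],robot.tcp_to_grasp)
for n in('top','scene'):
    c=robot.read_camera(n);cv2.imwrite(f'pics/{n}0.png',c['img']);print(n,c['K'].round(1).tolist(),c['pose'].round(3).tolist())
    for k in c:
        if k not in('img','K','pose'):print(k,c[k])
E
```

```text
0.0 [ 0.14766514 -0.58094736  0.21757149] [-3.11546373e+00 -3.89552784e-01  9.87384781e-05] 0.09302119753435667 0.0188
top [[469.9, 0.0, 259.8], [0.0, 469.9, 199.7], [0.0, 0.0, 1.0]] [[-0.012, 0.981, -0.194, 0.312], [-1.0, -0.011, 0.008, 0.004], [0.005, 0.194, 0.981, 1.314], [0.0, 0.0, 0.0, 1.0]]
scene [[445.8, 0.0, 253.8], [0.0, 445.8, 190.3], [0.0, 0.0, 1.0]] [[0.74, -0.501, 0.449, 1.06], [0.672, 0.534, -0.513, -0.57], [0.017, 0.681, 0.732, 0.933], [0.0, 0.0, 0.0, 1.0]]
```

View pics/top0.png

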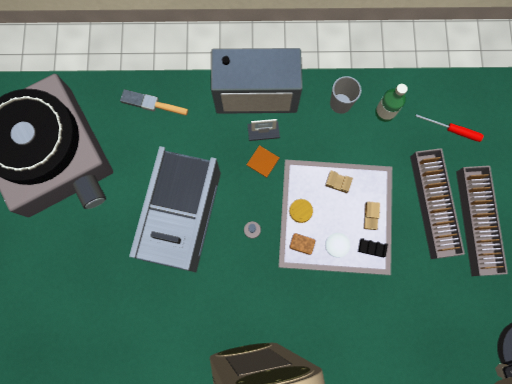

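View pics/scene0.png

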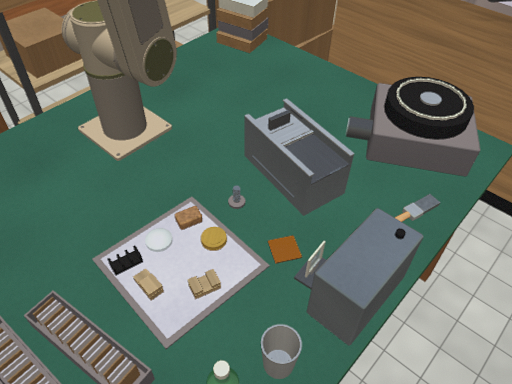

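The top view shows the box on the left (y>0) with its handle at about (166,238), and its +x end points up the image. The pad is on the right with four scraps: cork (302,244), plywood (339,182), plywood (372,216) and tray (373,248). The lens (339,245), cap (301,210), foot (252,229) and filter (263,161) are good parts. The scene view agrees.

```bash
cat > h.py <<'E'
from plant import robot
import cv2,numpy as np
from scipy.spatial.transform import Rotation as R
def ray(c,u,v):
    K,P=c['K'],c['pose'];d=np.array([(u-K[0,2])/K[0,0],-(v-K[1,2])/K[1,1],-1.])
    return P[:3,3],P[:3,:3]@d
def onz(c,u,v,z):
    o,d=ray(c,u,v);return (o+d*(z-o[2])/d[2])[:2]
def wray(c,u,v):   # wrist fisheye
    K,P=c['K'],c['pose'];a=np.array([(u-K[0,2])/K[0,0],(v-K[1,2])/K[1,1]]);r=np.hypot(*a)+1e-9
    return P[:3,3],P[:3,:3]@np.array([a[0]/r*np.sin(r),-a[1]/r*np.sin(r),-np.cos(r)])
def yaw():
    m=R.from_rotvec(robot.read_state()['orientation']).as_matrix();return np.arctan2(m[1,0],m[0,0])
def go(x,y,z=None,phi=None):
    """print cm shifts in the tool axes to a TCP target, and the turn after it (deg)"""
    s=robot.read_state();p=s['tool_pos'];f=yaw();d=np.array([x-p[0],y-p[1]])*100
    print('go: x %.2f y %.2f z(down) %s turn %s'%(d@[np.cos(f),np.sin(f)],d@[np.sin(f),-np.cos(f)],None if z is None else round((p[2]-z)*100,2),
      None if phi is None else round((np.degrees(f)-phi+90)%180-90,1)),'t %.1f'%s['t'])
def blobs(c,m,z,amin=30):
    out=[]
    for k in cv2.findContours(m,cv2.RETR_EXTERNAL,cv2.CHAIN_APPROX_NONE)[0]:
        if cv2.contourArea(k)<amin: continue
        w=np.array([onz(c,u,v,z) for u,v in k[:,0]],np.float32)
        (cx,cy),(a,b),t=cv2.minAreaRect(w)
        if a<b: a,b,t=b,a,t+90
        out.append((k[:,0].mean(0).round(),round(cx,3),round(cy,3),round(a*1e3),round(b*1e3),round((t+90)%180-90)))
    return out
E
python3 - <<'E'
from h import *
c=robot.read_camera('top');im=c['img'];h=cv2.cvtColor(im,cv2.COLOR_BGR2HSV)
roi=np.zeros(im.shape[:2],np.uint8);roi[165:270,285:392]=255
sat=((h[...,1]>60)|(h[...,2]<90)).astype(np.uint8)*255
print('pad');[print(b) for b in blobs(c,sat&roi,.03)]
roi[:]=0;roi[222:250,146:188]=255
dk=(h[...,2]<70).astype(np.uint8)*255
print('handle');[print(b) for b in blobs(c,dk&roi,.166)]
a=cv2.resize(im[140:280,125:225],None,fx=4,fy=4,interpolation=2);b=cv2.resize(im[155:280,280:398],None,fx=4,fy=4,interpolation=2)
o=np.zeros((560,800,3),np.uint8);o[:,:400]=a[:, :400];o[:500,400:]=b[:,:400];cv2.imwrite('pics/c1.png',o)
E
```

```text
pad
(array([373., 248.]), 0.429, -0.313, 75, 37, 77)
(array([302., 244.]), 0.442, -0.12, 62, 44, 71)
(array([371., 216.]), 0.518, -0.314, 76, 38, -9)
(array([301., 210.]), 0.535, -0.119, 66, 63, -46)
(array([339., 182.]), 0.615, -0.228, 65, 46, 70)
handle
```

View pics/c1.png

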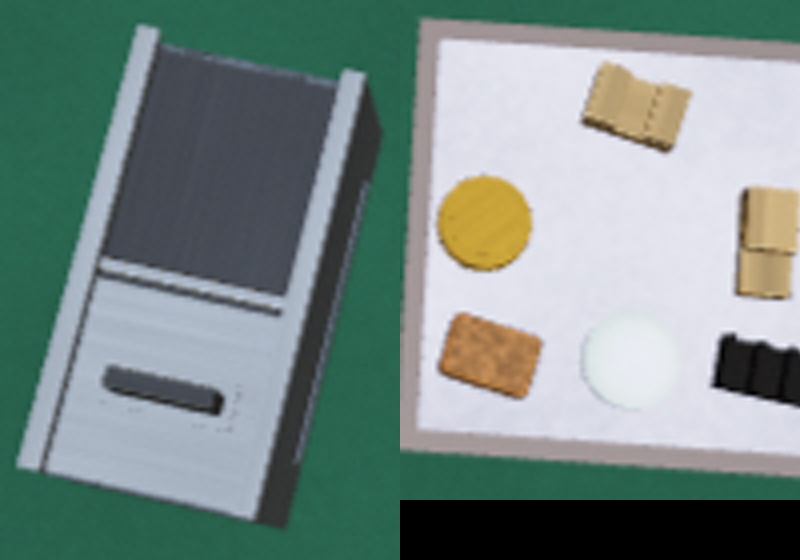

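The left guide's top edge runs from crop (18,467) to (138,25). The handle's top centre is at crop (161,387). The scraps are the slotted ply, the stepped ply (high end at top), the cork and the tray bit.

```bash
python3 - <<'E'
from h import *
c=robot.read_camera('top')
f=lambda u,v,z:onz(c,125+u/4,140+v/4,z)
for a,b in(((18,467),(138,25)),((43,470),(160,44)),((258,520),(364,72))):
    p,q=f(*a,.154),f(*b,.154);print(p.round(3),q.round(3),np.linalg.norm(q-p),np.degrees(np.arctan2(*(q-p)[::-1])))
H=f(161,387,.166);print('handle',H.round(4))
e=f(104,378,.166)-f(218,398,.166);print(np.linalg.norm(e),np.degrees(np.arctan2(*e[::-1])))
go(*H,.30,70);print(np.degrees(yaw()),robot.read_state()['q'].round(2))
E
```

```text
[0.402 0.316] [0.684 0.251] 0.28959806952636696 -13.038019199044081
[0.4   0.301] [0.671 0.237] 0.2788234968723809 -13.35676889881741
[0.368 0.169] [0.651 0.106] 0.2901373329854957 -12.552492431998388
handle [0.4489 0.2278]
0.07128795927796149 79.40358298325873
go: x 49.12 y -70.99 z(down) -8.2 turn -55.7 t 0.2
14.25322492334653 [-1.41  0.13  1.49 -0.    1.52 -0.09]
```

```bash
python3 -m pendant '[[[1,3.55,-2.8,-0.7,0],[1,3.55,-2.8,-0.7,0],[1,3.55,-2.8,-0.7,0],[1,3.55,-2.8,-0.7,0],[1,3.55,-2.8,-0.7,0],[1,3.55,-2.8,-0.7,0]]]'
python3 -m pendant '[[[1,3.55,-2.8,-0.7,0],[1,3.55,-2.8,-0.7,0],[1,3.55,-2.8,-0.7,0],[1,3.55,-2.8,-0.7,0],[1,3.55,-2.8,-0.7,0],[1,3.55,-2.8,-0.7,0]]]'
python3 -m pendant '[[[1,0.8,-4.67,0,0],[1,0.8,-4.67,0,0],[1,0.8,-4.67,0,0],[1,0.8,-4.67,0,0],[1,0.8,-4.67,0,0],[1,0.8,-4.67,0,0],[1,0.8,-4.67,0,0],[1,0.8,-4.67,0,0]]]'
python3 -m pendant '[[[1,0,0,0,-7.85],[1,0,0,0,-7.85],[1,0,0,0,-7.85],[1,0,0,0,-7.85],[1,0,0,0,-7.85],[1,0,0,0,-7.85],[1,0,0,0,-7.85],[1,0,0,0,-7.85]]]'
python3 - <<'E'
from h import *
s=robot.read_state();print(s['tool_pos'],np.degrees(yaw()));go(.449,.2278,.133,77.1)
E
```

```text
t: 0.8
tool_pos: [0.3135, -0.3646, 0.2608]
orientation: [3.117, 0.389, 0.0]
force: [0.7, 0.2, 0.3]
opening: 0.0926
gripper_force: 0.0
t: 1.4
tool_pos: [0.4787, -0.1492, 0.3029]
orientation: [3.117, 0.39, 0.0]
force: [0.0, 0.0, 0.0]
opening: 0.093
gripper_force: 0.0
t: 2.2
tool_pos: [0.4473, 0.2288, 0.3027]
orientation: [-3.117, -0.39, -0.001]
force: [0.7, -0.9, -0.5]
opening: 0.0928
gripper_force: 0.0
t: 3.0
tool_pos: [0.4478, 0.2269, 0.3024]
orientation: [-2.452, -1.964, 0.001]
force: [-1.0, -0.3, 0.6]
opening: 0.0929
gripper_force: 0.0
[0.44783247 0.22685495 0.30242941] 77.3811549729558
go: x 0.12 y 0.09 z(down) 16.94 turn 0.3 t 3.0
```

```bash
python3 -m pendant '[[[0.5,0.1,0.1,4,0],[0.5,0,0,4,0],[0.5,0,0,4,0],[0.5,0,0,2.9,0],[0.5,0,0,1.9,0],[0.5,0,0,0,0]]]' 
python3 -m pendant '[[[0,0,0,0,0],[0,0,0,0,0],[0,0,0,0,0],[0,0,0,0,0],[0,0,0,0,0],[0,0,0,0,0]]]' 40
python3 -m pendant '[[[0,0,0,-0.5,0],[0,0,0,-0.5,0],[0,0,0,-0.5,0],[0,0,0,0,0]]]'
```

```text
t: 3.6
tool_pos: [0.4466, 0.2266, 0.131]
orientation: [-2.456, -1.956, 0.01]
force: [-1.0, -0.3, 0.7]
opening: 0.0497
gripper_force: 0.0
t: 4.2
tool_pos: [0.4496, 0.2279, 0.1355]
orientation: [2.458, 1.956, 0.002]
force: [-1.7, 0.7, 5.6]
opening: 0.0134
gripper_force: 40.0
t: 4.6
tool_pos: [0.4492, 0.2279, 0.1503]
orientation: [-2.457, -1.957, -0.001]
force: [0.8, 4.0, -3.3]
opening: 0.0138
gripper_force: 40.0
```

```bash
python3 -m pendant '[[[0,0,1.8,0,0],[0,0,1.8,0,0],[0,0,1.8,0,0],[0,0,1.8,0,0],[0,0,1.8,0,0],[0,0,1.8,0,0],[0,0,1.8,0,0],[0,0,0.9,0,0]]]' 
python3 -m pendant '[[[0,0,0.6,0,0],[0,0,0.4,0,0],[0,0,0,0,0],[0,0,0,0,0]]]'
python3 - <<'E'
from h import *
c=robot.read_camera('scene');s=robot.read_state();d=s['tool_pos'][:2]-[.4492,.2279];b=np.radians(-12.9)
print(d@[np.cos(b),np.sin(b)],d@[-np.sin(b),np.cos(b)],s['force'],s['tool_pos'][2])
E
```

```text
t: 5.4
tool_pos: [0.5811, 0.1969, 0.1488]
orientation: [-2.458, -1.956, 0.002]
force: [-0.1, 2.4, -4.2]
opening: 0.0137
gripper_force: 40.0
t: 5.8
tool_pos: [0.5903, 0.1947, 0.1496]
orientation: [2.457, 1.956, -0.001]
force: [0.6, -2.5, -4.4]
opening: 0.0139
gripper_force: 40.0
0.14490001633009966 -0.0007965459290169077 [ 1.07577725 -1.82553501 -3.52142505] 0.14972238567955895
```

```bash
python3 -m pendant '[[[0,0,0,0.5,0],[0,0,0,0.5,0],[0,0,0,0.3,0],[0,0,0,0,0]]]' 
python3 -m pendant '[[[0.4,0,0,0,0],[0.4,0,0,0,0],[0.4,0,0,0,0],[0.4,0,0,-3,0],[0.6,0,0,-4,0],[1,0,0,-4,0],[1,0,0,-4,0],[1,0,0,0,0]]]' 
python3 - <<'E'
from h import *
c=robot.read_camera('scene');cv2.imwrite('pics/s1.png',cv2.resize(c['img'][80:220,220:370],None,fx=4,fy=4,interpolation=2))
c=robot.read_camera('top');cv2.imwrite('pics/t1.png',c['img'])
for t in((.429,-.313,.25,77),(.442,-.12,.25,71),(.518,-.314,.25,-9),(.615,-.228,.25,70)): go(*t)
E
```

```text
t: 6.25
tool_pos: [0.5901, 0.1949, 0.136]
orientation: [-2.458, -1.957, 0.002]
force: [-0.6, -3.7, -5.5]
opening: 0.0137
gripper_force: 40.0
t: 7.05
tool_pos: [0.5934, 0.1962, 0.2954]
orientation: [2.453, 1.954, 0.018]
force: [0.1, 0.2, 1.4]
opening: 0.0644
gripper_force: 0.0
go: x -53.20 y -4.45 z(down) 3.86 turn 0.1 t 7.2
go: x -34.10 y -7.50 z(down) 3.86 turn 6.1 t 7.2
go: x -51.31 y 4.25 z(down) 3.86 turn 86.1 t 7.2
go: x -40.76 y 11.78 z(down) 3.86 turn 7.1 t 7.2
```

View pics/s1.png

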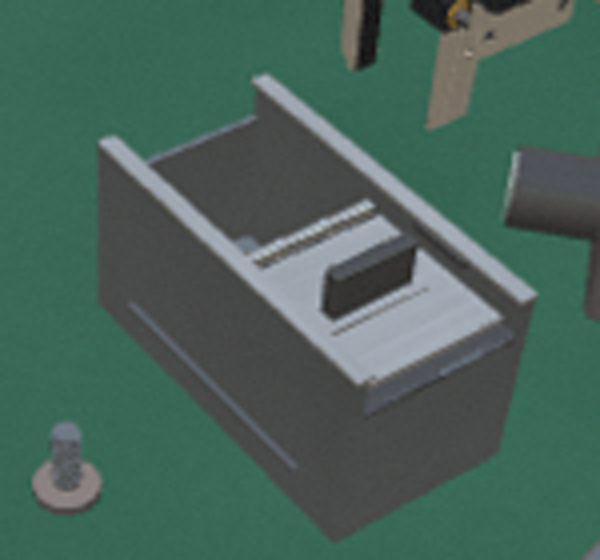

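The lid lies flat behind the ridge (grip at z 0.136, the same level as when shut). The mouth is open. Next is the cork.

```bash
python3 -m pendant '[[[0.65,-4.26,-0.94,0.5,0],[0.65,-4.26,-0.94,0.5,0],[0.65,-4.26,-0.94,0.5,0],[0.65,-4.26,-0.94,0.5,0],[0.65,-4.26,-0.94,0.5,0],[0.65,-4.26,-0.94,0.5,0],[0.65,-4.26,-0.94,0.5,0],[0.65,-4.26,-0.94,0.5,6.1]]]' 
python3 -m pendant '[[[0.65,0,0,4,0],[0.65,0,0,4,0],[0.65,0,0,0,0]]]' 
cat > pad.py <<'E'
from h import *
c=robot.read_camera('top');h=cv2.cvtColor(c['img'],cv2.COLOR_BGR2HSV)
m=((h[...,1]>60)|(h[...,2]<90)).astype(np.uint8)*255
m[:165]=0;m[270:]=0;m[:,:285]=0;m[:,392:]=0
for b in blobs(c,m,.03):print(b)
s=robot.read_state();print(s['t'],s['tool_pos'].round(4),np.degrees(yaw()).round(1))
E
python3 pad.py; python3 - <<'E'
from h import *
c=robot.read_camera('wrist');print(c['K'].tolist());cv2.imwrite('pics/w1.png',c['img'])
go(.442,-.12,.009,71)
E
```

```text
t: 7.95
tool_pos: [0.439, -0.121, 0.2444]
orientation: [-2.556, -1.822, 0.002]
force: [0.3, -0.7, -0.0]
opening: 0.0608
gripper_force: 0.0
t: 8.25
tool_pos: [0.4358, -0.1186, 0.1592]
orientation: [-2.551, -1.816, 0.011]
force: [-1.4, 0.2, -0.0]
opening: 0.0605
gripper_force: 0.0
(array([290., 212.]), 0.528, -0.089, 67, 9, -20)
(array([331., 230.]), 0.509, -0.214, 280, 274, 89)
8.3 [ 0.4378 -0.119   0.1628] 70.9
[[297.3186396354542, 0.0, 259.66180424146455], [0.0, 297.3186396354542, 193.88409162829555], [0.0, 0.0, 1.0]]
go: x 0.03 y 0.24 z(down) 15.66 turn -0.0 t 8.3
```

View pics/w1.png

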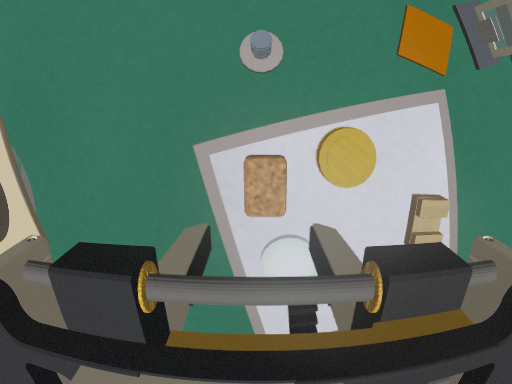

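The wrist view shows the cork at (265,186), about centred between the fingers (centre column 260). The cap is at (347,157) and the lens just below the cork.

```bash
python3 - <<'E'
from h import *
c=robot.read_camera('wrist')
def on(u,v,z):
    o,d=wray(c,u,v);return (o+d*(z-o[2])/d[2])[:2].round(4)
print(on(265,186,.036),on(347,157,.024))
go(*on(265,186,.036),.009)
E
```

```text
[ 0.445  -0.1197] [ 0.5377 -0.1207]
go: x 0.15 y 0.37 z(down) 15.85 turn None t 8.4
```

Both cameras agree to 3 mm. Now to grasp it.

```bash
python3 -m pendant '[[[0.65,0.1,0.3,3.5,0],[0.65,0,0,3.5,0],[0.65,0,0,3.5,0],[0.65,0,0,3,0],[0.65,0,0,1.9,0],[0.65,0,0,0,0]]]' 
python3 -m pendant '[[[0.2,0,0,0,0],[0.2,0,0,0,0],[0.2,0,0,0,0],[0.2,0,0,0,0],[0.2,0,0,-1,0],[0.2,0,0,-4,0],[0.2,0,0,-4,0],[0.2,0,0,-4,0]]]' 25
python3 -m pendant '[[[0.2,0,0,-4,0],[0.2,0,0,-4,0],[0.2,0,0,0,0]]]' 
python3 - <<'E'
from h import *
go(.456,.2266,.22,77.1)
E
```

```text
t: 9.0
tool_pos: [0.4436, -0.1195, 0.0119]
orientation: [-2.556, -1.824, 0.002]
force: [0.2, -0.4, -1.3]
opening: 0.0604
gripper_force: 0.0
t: 9.8
tool_pos: [0.4437, -0.1201, 0.1451]
orientation: [2.558, 1.823, 0.0]
force: [1.1, -0.4, 0.3]
opening: 0.0438
gripper_force: 25.0
t: 10.1
tool_pos: [0.4471, -0.1214, 0.2307]
orientation: [2.55, 1.818, 0.01]
force: [0.9, -1.0, 0.8]
opening: 0.0442
gripper_force: 25.0
go: x 33.18 y -10.51 z(down) 1.07 turn -6.1 t 10.1
```

```bash
python3 -m pendant '[[[0.2,4.15,-1.31,0,0],[0.2,4.15,-1.31,0,0],[0.2,4.15,-1.31,0,0],[0.2,4.15,-1.31,0,0],[0.2,4.15,-1.31,0,0],[0.2,4.15,-1.31,0,0],[0.2,4.15,-1.31,0,0],[0.2,4.15,-1.31,0,-6.1]]]' 
python3 -m pendant '[[[0.2,0,0,0,0],[0.2,0,0,0,0],[0.2,0,0,4,0],[0.2,0,0,4,0],[0.2,0,0,4,0],[0.2,0,0,0,0]]]' 
python3 - <<'E'
from h import *
go(.456,.2266,.10,77.1);print(robot.read_state()['opening'])
E
```

```text
t: 10.9
tool_pos: [0.4528, 0.2296, 0.2232]
orientation: [2.457, 1.957, 0.001]
force: [1.5, -0.7, -0.3]
opening: 0.0439
gripper_force: 25.0
t: 11.5
tool_pos: [0.449, 0.2247, 0.0969]
orientation: [-2.458, -1.952, 0.016]
force: [-0.1, 0.1, -0.7]
opening: 0.0442
gripper_force: 25.0
go: x 0.34 y 0.64 z(down) -0.31 turn -0.2 t 11.5
0.04419417598569927
```

```bash
python3 -m pendant '[[[0.2,0.2,0.3,0,0],[0.65,0,0,0,0],[0.65,0,0,0,0],[0.65,0,0,0,0],[0.65,0,0,-4,0],[0.65,0,0,-4,0],[0.65,0,0,-4,0],[0.65,0,0,-3,0]]]' 
python3 pad.py; python3 - <<'E'
from h import *
go(.520,-.3145,.24,-9)
c=robot.read_camera('wrist');cv2.imwrite('pics/w2.png',c['img'])
E
```

```text
t: 12.3
tool_pos: [0.4574, 0.2295, 0.2567]
orientation: [2.457, 1.956, 0.006]
force: [0.4, 0.5, 0.0]
opening: 0.0608
gripper_force: 0.0
(array([373., 248.]), 0.429, -0.313, 75, 37, 77)
(array([371., 216.]), 0.518, -0.314, 76, 38, -9)
(array([301., 210.]), 0.535, -0.119, 66, 63, -46)
(array([339., 182.]), 0.615, -0.228, 65, 46, 70)
12.35 [0.4592 0.2302 0.262 ] 77.1
go: x -51.73 y 18.12 z(down) 2.2 turn 86.1 t 12.3
```

View pics/w2.png

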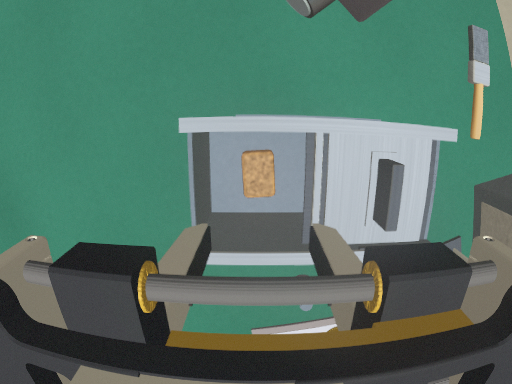

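The cork lies inside the box at (258,174). The lid is still back behind the ridge, and the other scraps haven't moved. Next is the stepped piece, gripped on its high half.

```bash
python3 -m pendant '[[[0.65,-4.3,1.58,0,0],[0.65,-4.3,1.58,0,0],[0.65,-4.3,1.58,0,0],[0.65,-4.3,1.58,0,0],[0.65,-4.3,1.58,0,0],[0.65,-4.3,1.58,0,0]]]' 
python3 -m pendant '[[[0.65,-4.3,1.58,0,0],[0.65,-4.3,1.58,0,0],[0.65,-4.3,1.58,0,0],[0.65,-4.3,1.58,0,0],[0.65,-4.3,1.58,0,0],[0.65,-4.3,1.58,0,0]]]' 
python3 -m pendant '[[[0.65,0,0,0,8],[0.65,0,0,0,8],[0.65,0,0,0,8],[0.65,0,0,0,8],[0.65,0,0,0,8],[0.65,0,0,0,8]]]' 
python3 -m pendant '[[[0.65,0,0,2.5,8],[0.65,0,0,2.5,8],[0.65,0,0,2.5,8],[0.65,0,0,2.5,8],[0.65,0,0,0,6.1],[0.65,0,0,0,0]]]' 
python3 - <<'E'
from h import *
c=robot.read_camera('wrist');cv2.imwrite('pics/w3.png',c['img'])
go(.528,-.3155,.009,-9)
E
```

```text
t: 13.0
tool_pos: [0.491, -0.0453, 0.2525]
orientation: [2.457, 1.957, 0.0]
force: [1.2, -0.0, 0.4]
opening: 0.0604
gripper_force: 0.0
t: 13.6
tool_pos: [0.5256, -0.318, 0.2522]
orientation: [-2.458, -1.957, -0.0]
force: [0.9, 0.5, -0.4]
opening: 0.0607
gripper_force: 0.0
t: 14.2
tool_pos: [0.5257, -0.3161, 0.2521]
orientation: [-3.043, -0.779, 0.001]
force: [0.9, 0.1, -0.5]
opening: 0.0604
gripper_force: 0.0
t: 14.8
tool_pos: [0.525, -0.3156, 0.1509]
orientation: [-3.13, 0.25, 0.004]
force: [1.0, -0.7, 0.0]
opening: 0.0603
gripper_force: 0.0
go: x 0.23 y -0.09 z(down) 14.32 turn 0.1 t 14.8
```

View pics/w3.png

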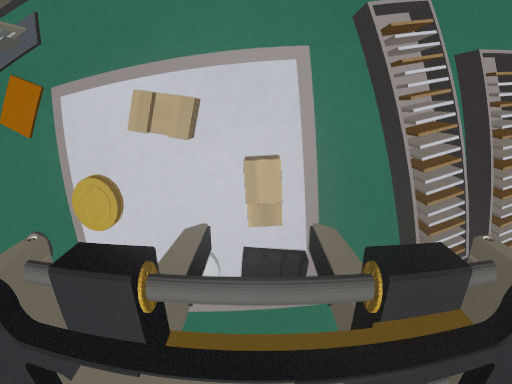

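The stepped piece's high half is centred at (263,180), lined up with the fingers. Descending.

```bash
python3 -m pendant '[[[0.6,0.4,0,3.5,0],[0.6,0,0,3.5,0],[0.6,0,0,3.5,0],[0.6,0,0,2.5,0],[0.6,0,0,1.2,0],[0.6,0,0,0,0]]]' 
python3 -m pendant '[[[0.1,0,0,0,0],[0.1,0,0,0,0],[0.1,0,0,0,0],[0.1,0,0,0,0],[0.1,0,0,-1,0],[0.1,0,0,-4,0],[0.1,0,0,-4,0],[0.1,0,0,-4,0]]]' 25
python3 -m pendant '[[[0.1,0,0,-4,0],[0.1,0,0,-4,0],[0.1,0,0,0,-7.85],[0.1,0,0,0,-7.85],[0.1,0,0,0,-7.85],[0.1,0,0,0,-7.85],[0.1,0,0,0,-7.85],[0.1,0,0,0,-7.85]]]' 
python3 -m pendant '[[[0.1,0,0,0,-7.85],[0.1,0,0,0,-7.85],[0.1,0,0,0,-7.85],[0.1,0,0,0,-7.85],[0.1,0,0,0,-7.7],[0.1,0,0,0,0]]]' 
python3 - <<'E'
from h import *
go(.456,.2266,.22,77.1)
E
```

```text
t: 15.45
tool_pos: [0.529, -0.3163, 0.0094]
orientation: [-3.131, 0.245, 0.003]
force: [-0.6, 0.5, 0.4]
opening: 0.0556
gripper_force: 0.0
t: 16.25
tool_pos: [0.5294, -0.3166, 0.1425]
orientation: [-3.132, 0.248, 0.001]
force: [1.7, -2.0, 0.6]
opening: 0.0359
gripper_force: 24.6
t: 17.05
tool_pos: [0.5296, -0.3167, 0.2214]
orientation: [2.967, 1.033, 0.0]
force: [0.2, -0.4, -0.6]
opening: 0.0363
gripper_force: 24.6
t: 17.65
tool_pos: [0.5296, -0.3168, 0.2212]
orientation: [2.454, 1.962, 0.0]
force: [0.4, 0.3, 0.3]
opening: 0.0363
gripper_force: 24.6
go: x 51.38 y -19.14 z(down) 0.12 turn 0.2 t 17.6
```

```bash
python3 -m pendant '[[[0.1,4.34,-1.6,0,0],[0.1,4.34,-1.6,0,0],[0.1,4.34,-1.6,0,0],[0.1,4.34,-1.6,0,0],[0.1,4.34,-1.6,0,0],[0.1,4.34,-1.6,0,0]]]' 
python3 -m pendant '[[[0.1,4.34,-1.6,0,0],[0.1,4.34,-1.6,0,0],[0.1,4.34,-1.6,0,0],[0.1,4.34,-1.6,0,0],[0.1,4.34,-1.6,0,0],[0.1,4.34,-1.6,0,0],[0.1,0,0,0,0],[0.1,0,0,0,0]]]'
python3 - <<'E'
from h import *
go(.458,.234,.10,77.1);print(robot.read_state()['opening'])
E
```

```text
t: 18.25
tool_pos: [0.4934, -0.04, 0.2212]
orientation: [2.46, 1.953, 0.001]
force: [1.2, 0.9, -0.1]
opening: 0.0361
gripper_force: 24.6
t: 19.05
tool_pos: [0.4579, 0.2345, 0.2209]
orientation: [2.456, 1.958, -0.0]
force: [-0.5, 0.1, -0.3]
opening: 0.0359
gripper_force: 24.6
go: x -0.04 y 0.02 z(down) 12.09 turn 0.0 t 19.1
0.03588328981274397
```

```bash
python3 -m pendant '[[[0.1,0,0,4,0],[0.1,0,0,4,0],[0.1,0,0,3.5,0],[0.1,0,0,0,0],[0.1,0,0,0,0],[0.6,0,0,0,0],[0.6,0,0,0,0],[0.6,0,0,0,0]]]' 
python3 -m pendant '[[[0.6,0,0,-4,0],[0.6,0,0,-4,0],[0.6,0,0,-4,0],[0.6,0,0,-3,0],[0.6,0,0,0,0]]]' 
python3 pad.py; python3 - <<'E'
from h import *
go(.430,-.313,.15,77)
c=robot.read_camera('wrist');cv2.imwrite('pics/w4.png',c['img'][110:260,170:330])
E
```

```text
t: 19.85
tool_pos: [0.4597, 0.234, 0.1077]
orientation: [2.456, 1.958, 0.005]
force: [0.1, -0.3, -0.8]
opening: 0.0542
gripper_force: 0.0
t: 20.35
tool_pos: [0.461, 0.2347, 0.2626]
orientation: [2.453, 1.957, 0.016]
force: [0.6, -0.1, -0.8]
opening: 0.0557
gripper_force: 0.0
(array([373., 248.]), 0.429, -0.313, 75, 37, 77)
(array([301., 210.]), 0.535, -0.119, 66, 63, -46)
(array([339., 182.]), 0.615, -0.228, 65, 46, 70)
20.4 [0.46   0.2343 0.2595] 77.2
go: x -54.03 y 9.23 z(down) 10.95 turn 0.2 t 20.4
```

View pics/w4.png

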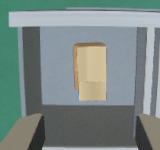

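The stepped piece is in the box, lying on the cork. I'll release the next one toward the -x side. Now the tray bit.

```bash
python3 -m pendant '[[[0.6,-4.5,0.77,0,0],[0.6,-4.5,0.77,0,0],[0.6,-4.5,0.77,0,0],[0.6,-4.5,0.77,0,0],[0.6,-4.5,0.77,0,0],[0.6,-4.5,0.77,0,0]]]' 
python3 -m pendant '[[[0.6,-4.5,0.77,0,0],[0.6,-4.5,0.77,0,0],[0.6,-4.5,0.77,0,0],[0.6,-4.5,0.77,0,0],[0.6,-4.5,0.77,3,0],[0.6,-4.5,0.77,3,0],[0.6,0,0,3,0],[0.6,0,0,2,0]]]' 
python3 -m pendant '[[[0.6,0,0,0,0],[0.6,0,0,0,0]]]'
python3 - <<'E'
from h import *
c=robot.read_camera('wrist');cv2.imwrite('pics/w5.png',c['img'])
go(.432,-.313,.009,77)
E
```

```text
t: 21.05
tool_pos: [0.4421, -0.0414, 0.2539]
orientation: [-2.454, -1.958, 0.002]
force: [1.3, -0.5, -1.0]
opening: 0.056
gripper_force: 0.0
t: 21.85
tool_pos: [0.4264, -0.3055, 0.1461]
orientation: [-2.454, -1.952, 0.002]
force: [-0.9, 0.2, -0.0]
opening: 0.0554
gripper_force: 0.0
t: 22.05
tool_pos: [0.4281, -0.305, 0.1498]
orientation: [-2.454, -1.958, 0.001]
force: [0.3, 0.5, -0.3]
opening: 0.056
gripper_force: 0.0
go: x -0.66 y 0.46 z(down) 14.21 turn 0.2 t 22.1
```

View pics/w5.png

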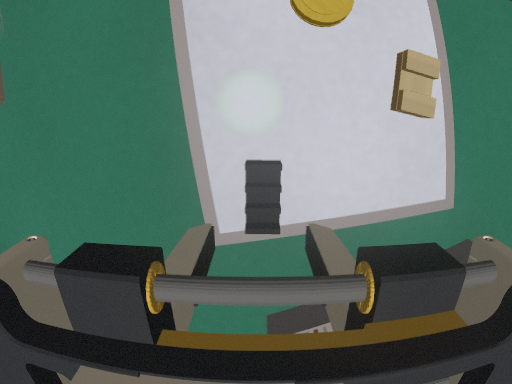

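The tray bit is centred at (263,196) with its fins at rows 162, 187, 208 and 230. I'll grip it on the inner fin nearer the lens, 11 mm off centre.

```bash
python3 -m pendant '[[[0.6,0.4,0.35,3.5,0],[0.6,0,0,3.5,0],[0.6,0,0,3.5,0],[0.6,0,0,2.5,0],[0.6,0,0,1.2,0],[0.6,0,0,0,0]]]' 
python3 -m pendant '[[[0.1,0,0,0,0],[0.1,0,0,0,0],[0.1,0,0,0,0],[0.1,0,0,0,0],[0.1,0,0,-1,0],[0.1,0,0,-4,0],[0.1,0,0,-4,0],[0.1,0,0,-4,0]]]' 25
python3 -m pendant '[[[0.1,0,0,-4,0],[0.1,0,0,-4,0],[0.1,0,0,0,0],[0.1,0,0,0,0]]]' 
python3 - <<'E'
from h import *
go(.445,.239,.22,77.1)
E
```

```text
t: 22.7
tool_pos: [0.4328, -0.302, 0.0082]
orientation: [-2.454, -1.959, 0.0]
force: [-0.4, -0.6, -0.4]
opening: 0.0558
gripper_force: 0.0
t: 23.5
tool_pos: [0.4329, -0.3023, 0.1408]
orientation: [-2.456, -1.959, -0.0]
force: [-0.1, -0.9, 0.1]
opening: 0.0358
gripper_force: 25.0
t: 23.9
tool_pos: [0.4338, -0.3031, 0.2208]
orientation: [2.453, 1.957, 0.001]
force: [0.2, -0.8, -0.5]
opening: 0.0358
gripper_force: 25.0
go: x 53.11 y -10.96 z(down) 0.08 turn 0.1 t 23.9
```

```bash
python3 -m pendant '[[[0.1,4.43,-0.91,0,0],[0.1,4.43,-0.91,0,0],[0.1,4.43,-0.91,0,0],[0.1,4.43,-0.91,0,0],[0.1,4.43,-0.91,0,0],[0.1,4.43,-0.91,0,0]]]' 
python3 -m pendant '[[[0.1,4.43,-0.91,0,0],[0.1,4.43,-0.91,0,0],[0.1,4.43,-0.91,0,0],[0.1,4.43,-0.91,0,0],[0.1,4.43,-0.91,0,0],[0.1,4.43,-0.91,0,0],[0.1,0,0,0,0],[0.1,0,0,0,0]]]'
python3 - <<'E'
from h import *
go(.447,.2385,.11,77.1);print(robot.read_state()['opening'])
E
```

```text
t: 24.5
tool_pos: [0.4375, -0.0294, 0.217]
orientation: [-2.455, -1.957, 0.003]
force: [1.3, 0.3, -0.3]
opening: 0.0357
gripper_force: 25.0
t: 25.3
tool_pos: [0.4435, 0.2404, 0.2168]
orientation: [-2.453, -1.962, 0.006]
force: [-0.4, -0.5, -0.8]
opening: 0.0357
gripper_force: 25.0
go: x -0.10 y 0.39 z(down) 10.68 turn 0.2 t 25.3
0.03569849396259562
```

```bash
python3 -m pendant '[[[0.1,-0.1,0.4,4,0],[0.1,0,0,4,0],[0.1,0,0,2.7,0],[0.1,0,0,0,0],[0.1,0,0,0,0],[0.5,0,0,0,0],[0.5,0,0,0,0],[0.5,0,0,0,0]]]' 
python3 -m pendant '[[[0.5,0,0,-4,0],[0.5,0,0,-4,0],[0.5,0,0,-4,0],[0.65,0,0,-3,0],[0.65,0,0,0,0]]]' 
python3 pad.py; python3 - <<'E'
from h import *
go(.617,-.228,.15,70)
c=robot.read_camera('wrist');cv2.imwrite('pics/w6.png',c['img'][100:260,160:450])
E
```

```text
t: 26.1
tool_pos: [0.4496, 0.2385, 0.1134]
orientation: [2.455, 1.958, 0.004]
force: [0.1, -0.8, -0.3]
opening: 0.0461
gripper_force: 0.0
t: 26.6
tool_pos: [0.4511, 0.2393, 0.2685]
orientation: [2.453, 1.957, 0.016]
force: [-0.2, 0.3, 1.1]
opening: 0.0576
gripper_force: 0.0
(array([301., 210.]), 0.535, -0.119, 66, 63, -46)
(array([339., 182.]), 0.615, -0.228, 65, 46, 70)
26.65 [0.4501 0.2388 0.2654] 77.2
go: x -41.81 y 26.64 z(down) 11.54 turn 7.2 t 26.6
```

View pics/w6.png

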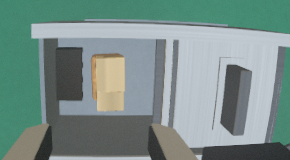

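The tray lies on the floor at the -x side. The last scrap is the slotted ply.

```bash
python3 -m pendant '[[[0.65,-3.48,2.22,0,0],[0.65,-3.48,2.22,0,0],[0.65,-3.48,2.22,0,0],[0.65,-3.48,2.22,0,0],[0.65,-3.48,2.22,0,0],[0.65,-3.48,2.22,0,0]]]' 
python3 -m pendant '[[[0.65,-3.48,2.22,0,0],[0.65,-3.48,2.22,0,0],[0.65,-3.48,2.22,0,0],[0.65,-3.48,2.22,0,0],[0.65,-3.48,2.22,3,0],[0.65,-3.48,2.22,3,0],[0.65,0,0,3,0],[0.65,0,0,2.5,7.2]]]' 
python3 -m pendant '[[[0.65,0,0,0,0],[0.65,0,0,0,0]]]'
python3 - <<'E'
from h import *
c=robot.read_camera('wrist');cv2.imwrite('pics/w7.png',c['img'])
go(.618,-.228,.008,70)
E
```

```text
t: 27.3
tool_pos: [0.5314, 0.0034, 0.2597]
orientation: [-2.454, -1.958, 0.003]
force: [0.7, 0.0, -0.2]
opening: 0.0604
gripper_force: 0.0
t: 28.1
tool_pos: [0.6129, -0.2274, 0.143]
orientation: [-2.573, -1.795, 0.004]
force: [-0.1, 1.2, -0.5]
opening: 0.0605
gripper_force: 0.0
t: 28.3
tool_pos: [0.6139, -0.2261, 0.1466]
orientation: [-2.569, -1.804, 0.002]
force: [0.2, -0.6, 1.1]
opening: 0.0602
gripper_force: 0.0
go: x -0.04 y 0.34 z(down) 14.06 turn 0.2 t 28.4
```

View pics/w7.png

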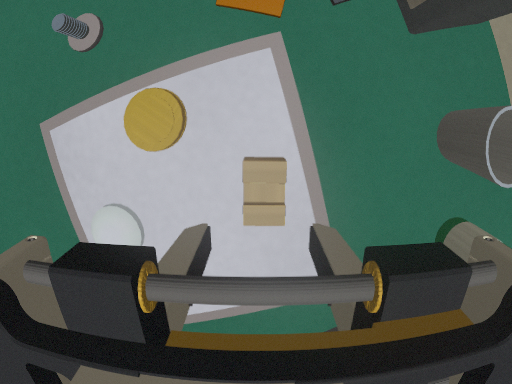

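The slotted piece is centred at (264,192) with the fingers astride it.

```bash
python3 -m pendant '[[[0.65,0,0.3,3.5,0],[0.65,0,0,3.5,0],[0.65,0,0,3.5,0],[0.65,0,0,2.2,0],[0.65,0,0,1.3,0],[0.65,0,0,0,0]]]' 
python3 -m pendant '[[[0.2,0,0,0,0],[0.2,0,0,0,0],[0.2,0,0,0,0],[0.2,0,0,0,0],[0.2,0,0,-1,0],[0.2,0,0,-4,0],[0.2,0,0,-4,0],[0.2,0,0,-4,0]]]' 30
python3 -m pendant '[[[0.2,0,0,-4,0],[0.2,0,0,-4,0],[0.2,0,0,0,-7.1],[0.2,0,0,0,0]]]' 
python3 - <<'E'
from h import *
go(.460,.2265,.22,77.1)
E
```

```text
t: 28.95
tool_pos: [0.6182, -0.2276, 0.0083]
orientation: [2.572, 1.803, 0.001]
force: [0.0, 0.3, 0.3]
opening: 0.0603
gripper_force: 0.0
t: 29.75
tool_pos: [0.6172, -0.2276, 0.1397]
orientation: [-2.574, -1.801, 0.0]
force: [0.7, -0.9, 0.1]
opening: 0.0416
gripper_force: 30.0
t: 30.15
tool_pos: [0.6185, -0.2281, 0.2208]
orientation: [2.453, 1.957, 0.003]
force: [0.4, 0.3, -0.7]
opening: 0.0416
gripper_force: 30.0
go: x 40.81 y -25.54 z(down) 0.08 turn 0.1 t 30.1
```

```bash
python3 -m pendant '[[[0.2,3.4,-2.13,0,0],[0.2,3.4,-2.13,0,0],[0.2,3.4,-2.13,0,0],[0.2,3.4,-2.13,0,0],[0.2,3.4,-2.13,0,0],[0.2,3.4,-2.13,0,0]]]' 
python3 -m pendant '[[[0.2,3.4,-2.13,0,0],[0.2,3.4,-2.13,0,0],[0.2,3.4,-2.13,0,0],[0.2,3.4,-2.13,0,0],[0.2,3.4,-2.13,0,0],[0.2,3.4,-2.13,0,0],[0.2,0,0,0,0],[0.2,0,0,0,0]]]'
python3 - <<'E'
from h import *
go(.461,.2265,.115,77.1);print(robot.read_state()['opening'])
E
```

```text
t: 30.75
tool_pos: [0.537, 0.0012, 0.2164]
orientation: [-2.46, -1.951, 0.003]
force: [0.1, 0.0, -1.0]
opening: 0.0414
gripper_force: 30.0
t: 31.55
tool_pos: [0.4588, 0.2275, 0.2167]
orientation: [-2.457, -1.957, 0.004]
force: [0.0, -0.9, -1.1]
opening: 0.0417
gripper_force: 30.0
go: x -0.05 y 0.23 z(down) 10.17 turn -0.0 t 31.6
0.04168219242297725
```

```bash
python3 -m pendant '[[[0.2,0,0.1,4,0],[0.2,0,0,4,0],[0.2,0,0,2.2,0],[0.2,0,0,0,0],[0.2,0,0,0,0],[0.6,0,0,0,0],[0.6,0,0,0,0],[0.6,0,0,0,0]]]' 
python3 -m pendant '[[[0.6,0,0,-4,0],[0.6,0,0,-4,0],[0.6,0,0,-4,0],[0.6,0,0,-3,0],[0.6,0,0,0,0]]]' 
python3 pad.py; python3 - <<'E'
from h import *
go(.593,.1945,.20,77.1)
a=robot.read_camera('wrist')['img'][100:260,160:450];b=robot.read_camera('scene')['img'][80:220,220:370]
cv2.imwrite('pics/w8.png',np.vstack([cv2.resize(a,(480,265)),cv2.resize(b,(480,320))[:300]]))
E
```

```text
t: 32.35
tool_pos: [0.462, 0.2272, 0.1175]
orientation: [2.457, 1.956, 0.004]
force: [-0.4, -0.2, 0.4]
opening: 0.0551
gripper_force: 0.0
t: 32.85
tool_pos: [0.4635, 0.228, 0.2726]
orientation: [2.455, 1.955, 0.015]
force: [-0.4, -0.6, -0.9]
opening: 0.0557
gripper_force: 0.0
(array([301., 210.]), 0.535, -0.119, 66, 63, -46)
32.9 [0.4625 0.2276 0.2696] 77.1
go: x -0.31 y 13.46 z(down) 6.96 turn -0.0 t 32.9
```

View pics/w8.png

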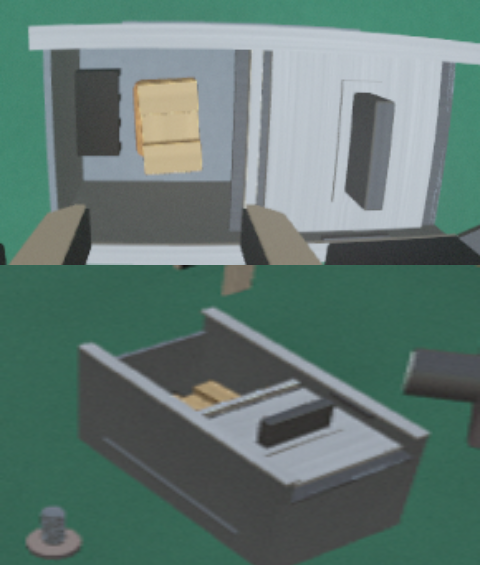

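All four scraps are in the box, stacked below the rim. The cap and lens are alone on the pad. Now I'll shut the lid.

```bash
python3 -m pendant '[[[0.5,0,3.3,0,0],[0.5,-0.3,3.3,0,0],[0.5,0,3.3,0,0],[0.5,0,3.35,0,0],[0.5,0,0,4,0],[0.5,0,0,3,0],[0.5,0,0,0,0],[0.5,0,0,0,0]]]' 
python3 - <<'E'
from h import *
go(.591,.195,.135,77.1)
E
```

```text
t: 33.8
tool_pos: [0.5882, 0.1941, 0.1945]
orientation: [-2.456, -1.956, 0.005]
force: [-0.1, -0.9, 0.6]
opening: 0.0462
gripper_force: 0.0
go: x 0.15 y 0.26 z(down) 5.95 turn -0.0 t 33.8
```

```bash
python3 -m pendant '[[[0.5,0.1,0.2,3,0],[0.5,0,0,1.9,0],[0.5,0,0,1,0],[0.5,0,0,0,0]]]' 
python3 -m pendant '[[[0,0,0,0,0],[0,0,0,0,0],[0,0,0,0,0],[0,0,0,0,0],[0,0,0,0,0],[0,0,0,0,0]]]' 40
python3 -m pendant '[[[0,0,0,-0.5,0],[0,0,0,-0.5,0],[0,0,0,-0.5,0],[0,0,0,0,0]]]'
```

```text
t: 34.2
tool_pos: [0.5912, 0.1949, 0.137]
orientation: [-2.457, -1.957, 0.001]
force: [-0.0, 0.4, -0.2]
opening: 0.0464
gripper_force: 0.0
t: 34.8
tool_pos: [0.5918, 0.195, 0.1375]
orientation: [2.458, 1.957, 0.001]
force: [-0.4, -0.2, 3.5]
opening: 0.0139
gripper_force: 40.0
t: 35.2
tool_pos: [0.5917, 0.195, 0.1526]
orientation: [2.457, 1.957, 0.0]
force: [-0.4, 1.8, -3.1]
opening: 0.0136
gripper_force: 40.0
```

```bash
python3 -m pendant '[[[0,0,-1.8,0,0],[0,0,-1.8,0,0],[0,0,-1.8,0,0],[0,0,-1.8,0,0],[0,0,-1.8,0,0],[0,0,-1.8,0,0],[0,0,-1.8,0,0],[0,0,-0.9,0,0]]]' 
python3 -m pendant '[[[0,0,-0.7,0,0],[0,0,-0.4,0,0],[0,0,0,0,0],[0,0,0,0,0]]]'
python3 - <<'E'
from h import *
go(.4492,.2279,.1365);print(robot.read_state()['opening'],robot.read_state()['force'])
E
```

```text
t: 36.0
tool_pos: [0.4594, 0.2261, 0.1523]
orientation: [-2.457, -1.957, -0.003]
force: [3.0, 5.2, -4.2]
opening: 0.0137
gripper_force: 40.0
t: 36.4
tool_pos: [0.4492, 0.2284, 0.1523]
orientation: [-2.457, -1.957, -0.002]
force: [0.0, 5.2, -3.8]
opening: 0.0137
gripper_force: 40.0
go: x -0.05 y 0.01 z(down) 1.58 turn None t 36.4
0.013692826572700567 [ 0.01677874  5.18109258 -3.77322739]
```

```bash
python3 -m pendant '[[[0,0,0,0.5,0],[0,0,0,0.5,0],[0,0,0,0.4,0],[0,0,-0.1,0,0],[0,0,0,0,0]]]' 
python3 -m pendant '[[[0.4,0,0,0,0],[0.4,0,0,0,0],[0.4,0,0,0,0],[0.4,0,0,-3,0],[0.6,0,0,-4,0],[0.6,0,0,-4,0],[0.6,0,0,-4,0],[0.6,0,0,0,0]]]' 
python3 -m pendant '[[[0.6,0,4,0,0],[0.6,0,4,0,0],[0.6,0,4,0,0],[0.6,0,4,0,0],[0.6,0,4,0,0],[0.6,0,0,0,0],[0.6,0,0,0,0]]]' 
python3 - <<'E'
from h import *
a=robot.read_camera('top');c=robot.read_camera('scene')['img']
cv2.imwrite('pics/end.png',np.hstack([cv2.resize(c[80:220,220:370],(400,373)),cv2.resize(a['img'][140:280,125:405],(400,200))[:,:].repeat(1,0) if 0 else cv2.resize(a['img'][140:280,125:275],(400,373))]))
E
python3 pad.py
```

```text
t: 36.9
tool_pos: [0.4487, 0.2286, 0.138]
orientation: [-2.457, -1.957, -0.003]
force: [1.8, 6.5, -4.1]
opening: 0.0141
gripper_force: 40.0
t: 37.7
tool_pos: [0.451, 0.2286, 0.2952]
orientation: [2.455, 1.954, 0.016]
force: [0.8, 0.8, 0.8]
opening: 0.0555
gripper_force: 0.0
t: 38.4
tool_pos: [0.6432, 0.1823, 0.2858]
orientation: [-2.458, -1.955, 0.005]
force: [0.7, 0.2, 0.6]
opening: 0.0556
gripper_force: 0.0
(array([301., 210.]), 0.535, -0.119, 66, 63, -46)
38.55 [0.6425 0.1835 0.2887] 77.1
```

View pics/end.png

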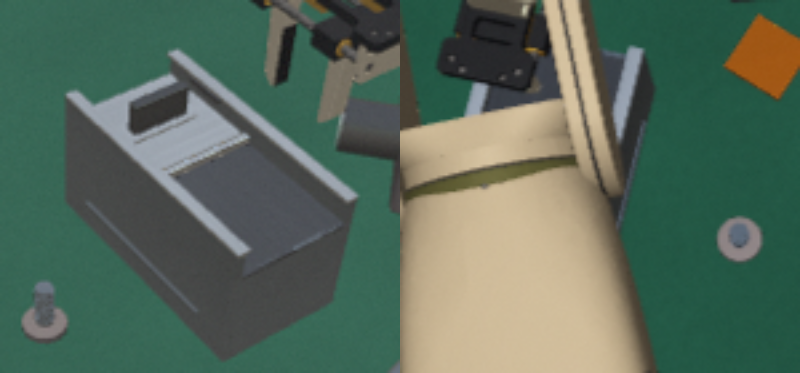

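The scene view shows the lid over the mouth, in front of the ridge, with the gripper clear. Before handing in I'll compare it with the first picture.

```bash
python3 - <<'E'
from h import *
a=cv2.imread('pics/scene0.png',0);b=cv2.cvtColor(robot.read_camera('scene')['img'],cv2.COLOR_BGR2GRAY)
r=np.s_[105:150,248:312];print(cv2.phaseCorrelate(np.float32(a[r]),np.float32(b[r])),np.abs(a[r].astype(int)-b[r]).mean(),np.abs(a[r].astype(int)-b[r]).max())
E
```

```text
((0.14238733319430708, 0.5810308525897803), 1.0117644806702932) 2.13125 39
```

```bash
python3 - <<'E'
from h import *
a=cv2.imread('pics/scene0.png',0);b=cv2.cvtColor(robot.read_camera('scene')['img'],cv2.COLOR_BGR2GRAY)
for r in(np.s_[108:132,264:296],np.s_[150:185,246:290],np.s_[135:150,280:312]):
    A,B=[cv2.resize(x[r],None,fx=8,fy=8,interpolation=2) for x in(a,b)]
    m=cv2.matchTemplate(B,A[24:-24,24:-24],cv2.TM_CCOEFF_NORMED);_,v,_,l=cv2.minMaxLoc(m);print((np.array(l)-24)/8,round(v,4))
E
```

```text
[0.125 0.125] 0.9921
[0. 0.] 0.9849
[0. 0.] 0.9972
```

```bash
python3 -c "
from plant import robot
print(robot.close_job())"
```

```text
the job is handed in; nothing more can be done
None
```

The job is handed in: all four scraps present (cork lump, stepped ply, slotted ply, tray bit) are in the box, the lid is back over the ridge and down shut, and I moved none of the good parts; it took about 39 s of the 210 s.

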